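# Pack the blue prosthesis kit

### The job

Pack the four blue prosthesis parts (pylon, tube clamp, pyramid plate and valve) into the green kit tray, each set down, not dropped, flat and centred on the card that shows its own outline, with the pylon lying along its outline. Keep the parts the same way up as they lie now, and leave the orange pylon and the orange clamp where they are: they belong to another patient. Let go of everything at the end.

Things in the scene. Friction and masses are not known exactly. Their poses are not given: they have to be found in the camera images.
- pylon_blue: short leg pylon lying flat: bare aluminium tube 30 mm in diameter (axis 18 mm up, 48 mm of it exposed) between two BLUE square end blocks, each 18 mm long and 36 x 36 mm; 84 mm long in all. Origin: centre of the underside; x along the tube, z up. Loose; 0.13 to 0.24 kg.
- pylon_orange: short leg pylon lying flat: bare aluminium tube 30 mm in diameter (axis 18 mm up, 48 mm of it exposed) between two ORANGE square end blocks, each 18 mm long and 36 x 36 mm; 84 mm long in all. Origin: centre of the underside; x along the tube, z up. Loose; 0.13 to 0.24 kg. Another patient's: leave it.
- clamp_blue: tube clamp standing on its end: BLUE ring 48 mm outside, 32 mm inside diameter, 38 mm high, with a bolted lug 18 mm wide and 3 to 33 mm up that reaches 34 mm from the ring's axis along +x. Origin: on the ring's axis at the underside; z up; grip it across y (48 mm). Loose; 0.1 to 0.19 kg.
- clamp_orange: tube clamp standing on its end: ORANGE ring 48 mm outside, 32 mm inside diameter, 38 mm high, with a bolted lug 18 mm wide and 3 to 33 mm up that reaches 34 mm from the ring's axis along +x. Origin: on the ring's axis at the underside; z up; grip it across y (48 mm). Loose; 0.1 to 0.19 kg. Another patient's: leave it.
- plate_blue: pyramid plate lying flat: BLUE square plate 50 x 50 x 8 mm with four dark screw holes and, in its middle, a bare steel round boss 26 mm in diameter from 8 to 24 mm up, topped by a 14 mm steel square from 24 to 34 mm up. Origin: centre of the underside; x, y along the plate's sides, z up; best held by the boss. Loose; 0.1 to 0.17 kg.
- valve_blue: socket valve: plain BLUE round button 40 mm in diameter, 26 mm high, with a steel dot 23 mm wide in the middle of its top. Origin: centre of the underside, z up. Loose; 0.05 to 0.1 kg.
- bay_pylon: fixed white card 96 x 96 x 3 mm in one of the 4 bays (2 x 2, centres 104 mm apart; which is which varies) of a green tray 212 x 212 mm, fixed. Origin: centre of its underside, 4 mm above the bench (parts stand at 7 mm); x, y along the tray's sides, z up. Dividers reach 14 mm, outer walls 20 mm above the bench. Shows a black dumb-bell, 86 mm long along x: place of the pylon.
- bay_clamp: fixed white card 96 x 96 x 3 mm in one of the 4 bays (2 x 2, centres 104 mm apart; which is which varies) of a green tray 212 x 212 mm, fixed. Origin: centre of its underside, 4 mm above the bench (parts stand at 7 mm); x, y along the tray's sides, z up. Dividers reach 14 mm, outer walls 20 mm above the bench. Shows a black ring 50 mm wide, centre white: place of the tube clamp.
- bay_plate: fixed white card 96 x 96 x 3 mm in one of the 4 bays (2 x 2, centres 104 mm apart; which is which varies) of a green tray 212 x 212 mm, fixed. Origin: centre of its underside, 4 mm above the bench (parts stand at 7 mm); x, y along the tray's sides, z up. Dividers reach 14 mm, outer walls 20 mm above the bench. Shows a black 52 mm square: place of the pyramid plate.
- bay_valve: fixed white card 96 x 96 x 3 mm in one of the 4 bays (2 x 2, centres 104 mm apart; which is which varies) of a green tray 212 x 212 mm, fixed. Origin: centre of its underside, 4 mm above the bench (parts stand at 7 mm); x, y along the tray's sides, z up. Dividers reach 14 mm, outer walls 20 mm above the bench. Shows a black solid disc 42 mm wide: place of the valve.
Things that resemble listed ones, but are neither listed nor needed, are in the scene too. Leave any yellow look-alike of the pylon_blue alone. Leave any yellow look-alike of the plate_blue alone.

How it is judged:
At the end, for the whole second after the job is handed in: Each blue part released and at rest on its own card: centre within 15 mm, underside within 4 mm of the card's top, upright within 0.15 rad; pylon within 0.26 rad of its outline's length, either way round; both orange parts within 30 mm of their start (horizontal distance between pylon_blue and bay_pylon below 0.015 m and z of pylon_blue in the frame of bay_pylon between 0 and 0.007 m and angle between each of pylon_blue, clamp_blue, plate_blue, valve_blue's own z axis and vertical below 0.15 rad and linear speed of each of pylon_blue, clamp_blue, plate_blue, valve_blue below 0.02 m/s and contact force between the fingers and pylon_blue below 0.05 N and horizontal distance between clamp_blue and bay_clamp below 0.015 m and z of clamp_blue in the frame of bay_clamp between 0 and 0.007 m and contact force between the fingers and clamp_blue below 0.05 N and horizontal distance between plate_blue and bay_plate below 0.015 m and z of plate_blue in the frame of bay_plate between 0 and 0.007 m and contact force between the fingers and plate_blue below 0.05 N and horizontal distance between valve_blue and bay_valve below 0.015 m and z of valve_blue in the frame of bay_valve between 0 and 0.007 m and contact force between the fingers and valve_blue below 0.05 N and angle between the x axis of pylon_blue and the x axis of bay_pylon, either way round below 0.26 rad and distance of each of pylon_orange, clamp_orange from where it was at the start of the episode below 0.03 m); the robot touches nothing.
It fails at once if an orange part is moved more than 30 mm from where it lay (distance of any of pylon_orange, clamp_orange from where it was at the start of the episode above 0.03 m).
It fails at once if a blue part is dropped (falls freely at more than 0.75 m/s, about 30 mm of fall) ((linear speed of pylon_blue above 0.75 m/s and contact force between the fingers and pylon_blue below 0.01 N) or (linear speed of clamp_blue above 0.75 m/s and contact force between the fingers and clamp_blue below 0.01 N) or (linear speed of plate_blue above 0.75 m/s and contact force between the fingers and plate_blue below 0.01 N) or (linear speed of valve_blue above 0.75 m/s and contact force between the fingers and valve_blue below 0.01 N)).
It also fails if it takes over 104 s, if anything falls off the work surface, if the arm or the gripper's body presses on something with over 40 N, if the wrist force passes 120 N, or if a joint passes its speed limit or range.

### The arm

A 6-joint arm with a two-finger parallel gripper is mounted at the origin on the work surface. World frame = base frame: x ahead of the robot, y to its left, z up, the work surface at z = 0. Lengths are in m, angles in rad, forces in N, time in s.
With the tool pointing down it reaches from about 0.3 to 0.75 m from the base axis. Payload 8.5 kg.
Tool frame: the origin (TCP) lies at the very end of the fingers, on their centre line; the grasp point (between the pads) lies 19 mm behind it (manip.grip_point_offset is the distance from the TCP to the grasp point, in m); z points along the fingers, y is the direction in which the jaws open and shut (so a half turn about z gives the same grasp; the last joint's range is limited). The gripper opens to 88 mm and grips with 3 to 60 N. Pads are 18 mm wide; open, the fingers measure 123 mm over their backs; the gripper's body (75 mm by 187 mm) begins 45 mm behind the grasp point.
Start: joints at [1.134, 0.381, 1.297, -0, 1.464, -0.215], TCP at [0.121, 0.537, 0.239] pointing down, gripper open.
Joint ranges: [-3.11, 3.11], [-0.89, 2.33], [0.22, 2.48], [-1.42, 4.56], [0.17, 2.85], [-2.88, 2.88]. Speed limits (rad/s): [2.39, 2.39, 3.14, 3.14, 3.14, 3.14].

### API

Orientations are given as a rotation vector (axis times angle).
In Python, from cell import manip, viewer gives the robot as it stands. The module is installed in compiled form; this text tells all that it offers.
- The arm moves only by the shell command python3 -m crank 'ROWS' [FORCE]. ROWS is JSON, a list that holds one entry, the list of rows, each a list of 7 numbers: the shift along the world's x, y, z each as a share of 15 cm, from -1 to 1, then the turn, a rotation vector about the world's x, y, z each as a share of 180 degrees, from -1 to 1, then the closure in counts, from 0 (fully open) to 255 (shut). In form: [[[dx, dy, dz, ax, ay, az, grip], ...]]. A call has exactly 5 rows; each row is the pose to reach, as a shift and turn from the pose measured when the call began, turning the shorter way round; what a row does not reach only later rows make up. A row lasts 1/10 s, in which the tool goes at most 50 mm and 8.59 degrees, less where a joint would pass 70% of its speed; a pose out of reach is approached as far as the arm can. A call with a number of a shift or a turn outside -1 to 1 is refused whole. A call with a gripper value outside its range is refused whole. The fingers move at their own pace and stop on an object; FORCE is the grip in N (left out, the last holds). Time passes only in rows, so rows that repeat a pose let the fingers close, or fill a call up. It gives the time, the measured TCP pose, the force and the opening at its end, in the units of the state.
- manip.observe(): the state, without advancing time (a new reading comes with each control period).
- viewer.camera(name): name is "scene" or "top" or "wrist"; returns a dict with "frame" (400x640x3 uint8, red, green, blue), "z_map" (400x640 float32, m along the optical axis (not along the pixel's ray), 0 where there is no reading), "camera_matrix" (3x3 intrinsics, pixels), "k1" (the pictures are not rectified: a ray, as slopes to the right and down, at radius r is drawn at 1 + k1 r^2 times it, then the intrinsics apply), "eye" and "orientation" of the camera in the world; the wrist camera has in their place "hand_eye" (4x4, takes a point from camera to tool coordinates, whose origin is the TCP and whose axes are the flange's). Camera axes: x right, y down, z forward; pixel columns grow to the right and rows downward; lengths in m; the calibration is good to about 2 mm. A picture is of the moment at which its call begins: read the wrist's pose just before it.
- manip.close_job(): hands the job in, once; it reports no verdict.
The state is a dict: "t": time; "joint_positions": joint angles; "qvel": joint speeds; "effort": joint torques, N m; "position": TCP position; "eef_rot": TCP orientation; "ft_force": force on the tool from outside, world axes, zero at the start; "ft_torque": the same for the moment, N m; "opening": finger opening in m.
Only numpy, scipy, OpenCV 4.12 (cv2) and the standard library are available. Lean on these libraries where they do the work, as an engineer would, in place of code of your own. Each camera call takes 0.05 s, during which the arm holds its last target. There are 200 camera calls.

## Working session

There is one attempt and no reset: what is moved stays moved. The work goes in short steps, Python scripts to look and compute and a shell command to move; the robot and the scene stay as the last step left them, time stands still between calls to the robot, and variables do not carry over. Pictures are saved under pics/ and viewed, about 12 in all and at most 16, crops included, and the job is handed in when it is done.

```bash
mkdir -p pics
cat > h.py <<'E'
import numpy as np, cv2
from cell import manip, viewer
from scipy.spatial.transform import Rotation as R
def pose():
    s=manip.observe(); return np.array(s['position']),R.from_rotvec(s['eef_rot'])
def shot(name):
    p,r=pose(); c=viewer.camera(name)
    if 'hand_eye' in c:
        T=np.eye(4);T[:3,:3]=r.as_matrix();T[:3,3]=p; M=T@np.array(c['hand_eye'])
    else:
        o=np.array(c['orientation']); M=np.eye(4)
        M[:3,:3]=o if o.shape==(3,3) else R.from_rotvec(o).as_matrix(); M[:3,3]=c['eye']
    c['M']=M; return c
def cloud(c):
    K=np.array(c['camera_matrix']);h,w=c['z_map'].shape
    u,v=np.meshgrid(np.arange(w),np.arange(h))
    D=np.array([c['k1'],0,0,0,0.])
    n=cv2.undistortPoints(np.stack([u,v],-1).reshape(-1,1,2).astype(float),K,D).reshape(h,w,2)
    z=c['z_map'][...,None]
    P=np.concatenate([n*z,z],-1)
    return P@c['M'][:3,:3].T+c['M'][:3,3]
def save(c,f,crop=None,s=1):
    im=c['frame'][...,::-1]
    if crop: x0,y0,x1,y1=crop; im=im[y0:y1,x0:x1]
    cv2.imwrite('pics/'+f,cv2.resize(im,None,fx=s,fy=s,interpolation=cv2.INTER_CUBIC))
E
python3 - <<'E'
from h import *
print(manip.observe(), manip.grip_point_offset)
for n in('top','scene'):
    c=shot(n);print(n,c['camera_matrix'],c['k1'],c['eye'],c['orientation']);save(c,n+'0.png')
    np.savez(n+'0.npz',P=cloud(c),f=c['frame'])
E
```

```text
{'t': 0.0, 'joint_positions': array([ 1.13370392e+00,  3.81185306e-01,  1.29825098e+00, -9.47419299e-06,
        1.46361662e+00, -2.15315423e-01]), 'qvel': array([-0.00082775,  0.00076407,  0.00033768, -0.00052072, -0.000837  ,
       -0.0014931 ]), 'effort': array([ 2.65468167e-03, -4.37929916e+01, -2.24554843e+01,  7.14723207e-02,
        3.52043286e-02, -5.81808922e-05]), 'position': array([0.12086936, 0.53626238, 0.23814682]), 'eef_rot': array([-3.47600505e-01, -3.12184075e+00,  2.17722933e-03]), 'ft_force': array([ 0.27020762, -0.90548621, -0.80038792]), 'ft_torque': array([ 0.01752229, -0.00839073,  0.0060765 ]), 'opening': 0.08824339643504817} 0.0187
top [[520.88954301   0.         318.32058085]
 [  0.         520.88954301 197.0217081 ]
 [  0.           0.           1.        ]] -0.0825811223701971 [ 0.34119476 -0.05365963  1.52357075] [-2.17730938  2.19352008 -0.09087367]
scene [[424.29968883   0.         323.04127048]
 [  0.         424.29968883 195.61645242]
 [  0.           0.           1.        ]] -0.00946340039613024 [ 1.06666192 -0.39160632  0.74779708] [-2.08176318 -1.23588724  0.51756867]
```

View pics/top0.png

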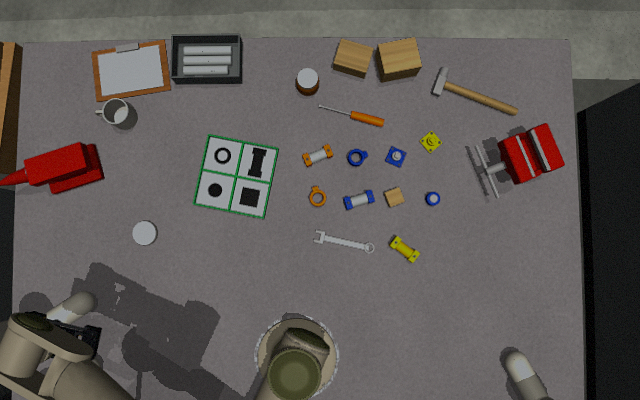

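View pics/scene0.png

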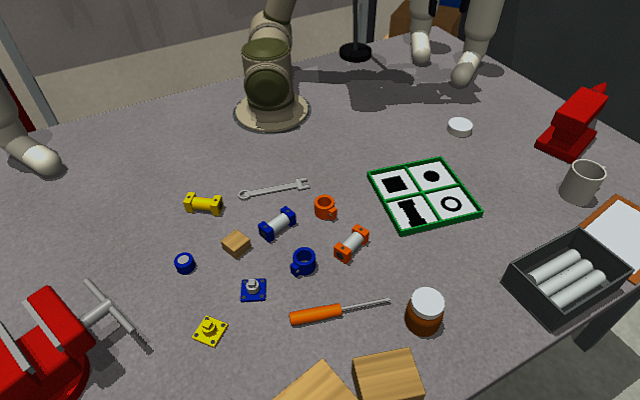

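The top view shows these parts:
- Blue pylon (359,200), blue clamp (357,157), blue plate (396,156) and blue valve (433,198).
- Look-alikes by colour: orange pylon (318,155), orange clamp (318,197), yellow pylon (405,249) and yellow plate (431,142). The blue ones match the description.
- Tray cards: ring (222,156), dumb-bell (257,162), disc (215,190), square (250,197).

Next I'll measure them and enlarge a crop to confirm.

Run:
```python
from h import *
d=np.load('top0.npz');P,f=d['P'],d['f']
hsv=cv2.cvtColor(f,cv2.COLOR_RGB2HSV)
b=cv2.inRange(hsv,(110,120,50),(130,255,255))
o=cv2.inRange(hsv,(5,180,100),(16,255,255))
win={'pylon':(340,185,378,215,b),'clamp':(343,145,372,170,b),'plate':(383,144,408,168,b),'valve':(424,188,442,208,b),'opylon':(300,142,335,168,o),'oclamp':(306,182,330,209,o)}
for k,(x0,y0,x1,y1,m) in win.items():
    Q=P[y0:y1,x0:x1][(m[y0:y1,x0:x1]>0)]; zt=np.percentile(Q[:,2],90)
    A=P[y0:y1,x0:x1].reshape(-1,3); A=A[A[:,2]>max(.008 if k!='plate' else .004,0)]
    r=cv2.minAreaRect((A[:,:2]*1000).astype(np.float32)); T=Q[Q[:,2]>zt-.006]; rt=cv2.minAreaRect((T[:,:2]*1000).astype(np.float32))
    print(k,len(Q),'zmax',A[:,2].max().round(3),'rect',np.round(r[0],1),np.round(r[1],1),round(r[2],1),'top',np.round(rt[0],1),np.round(rt[1],1),round(rt[2],1),'mean',A.mean(0).round(4))
dk=(f.max(-1)<60).astype(np.uint8)
n,l,st,ct=cv2.connectedComponentsWithStats(dk[140:215,195:280])
for i in range(1,n):
    if st[i,4]>20:
        A=P[140:215,195:280][l==i]; r=cv2.minAreaRect((A[:,:2]*1000).astype(np.float32)); print('card',(ct[i]+[195,140]).round(1),st[i,4],np.round(r[0],1),np.round(r[1],1),round(r[2],1),A.mean(0).round(4))
g=cv2.inRange(hsv,(50,100,50),(80,255,255)); A=P[130:222,188:284][g[130:222,188:284]>0]
r=cv2.minAreaRect((A[:,:2]*1000).astype(np.float32));print('tray',r,A[:,2].mean(),cv2.boxPoints(r))
cv2.imwrite('pics/c1.png',cv2.resize(f[125:265,185:450,::-1],None,fx=3,fy=3,interpolation=cv2.INTER_CUBIC))
```

```text
pylon 151 zmax 1.524 rect [ 425.3 -138.3] [ 97.5 217.8] 20.7 top [ 416.8 -129.1] [ 52.2 207.1] 30.9 mean [ 0.4459 -0.179   0.049 ]
clamp 153 zmax 1.524 rect [ 468.8 -141.9] [ 90.5 296.8] 72.3 top [ 571.2 -173. ] [44.8 46.2] 68.6 mean [ 0.5685 -0.1759  0.048 ]
plate 190 zmax 1.524 rect [ 494.6 -177.4] [ 91.1 383.5] 37.8 top [ 575.3 -292.1] [47.3 49.2] 64.7 mean [ 0.5737 -0.2901  0.0174]
valve 88 zmax 1.524 rect [ 391.4 -238.4] [ 36.5 381.1] 20.7 top [ 450.1 -396.5] [34.7 35.1] 11.3 mean [ 0.4493 -0.3913  0.0351]
opylon 27 zmax 1.524 rect [477.6 -76. ] [260.6  92.2] 10.2 top [576.7 -62. ] [33.3 81.5] 21.6 mean [ 0.5741 -0.0617  0.0451]
oclamp 33 zmax 1.524 rect [415.1 -69.8] [142.2  51.5] 7.6 top [453.6 -57.8] [35.7 44.2] 77.1 mean [ 0.4552 -0.0611  0.0521]
card [222.6 155.5] 107 [582.9 217.9] [45.7 45.8] 45.1 [0.5823 0.2169 0.0077]
card [256.7 162. ] 313 [562.  116.9] [39.4 83.8] 77.0 [0.5619 0.1163 0.0081]
card [214.7 189.8] 138 [412.8 103.3] [344.7  37.8] 63.2 [0.48   0.2369 0.0194]
card [249.2 196.8] 290 [419.5  49.1] [252.2  56.4] 65.3 [0.4576 0.1346 0.0346]
tray ((499.479736328125, 100.37358093261719), (381.25823974609375, 223.07748413085938), 74.55233764648438) 0.020591266748119605 [[ 341.19482   -53.659653]
 [ 556.21344  -113.07813 ]
 [ 657.76465   254.40681 ]
 [ 442.74603   313.8253  ]]
```

View pics/c1.png

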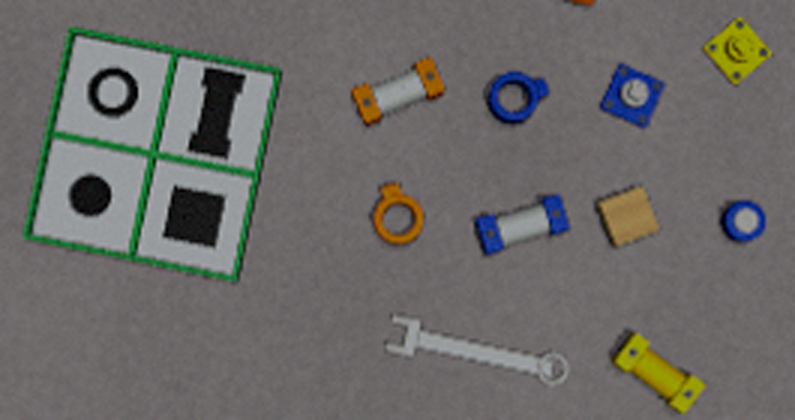

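The crop confirms it: all four blue parts are bare metal and blue. Each orange part and each yellow look-alike is clearly different. Some pixels have no depth reading, so I'll filter them out and re-measure.

Run:
```python
from h import *
d=np.load('top0.npz');P,f=d['P'],d['f']
P[P[...,2]>.3]=np.nan
hsv=cv2.cvtColor(f,cv2.COLOR_RGB2HSV)
win={'pylon':(340,185,378,215),'clamp':(343,145,372,170),'plate':(383,144,408,168),'valve':(422,186,444,210),'opylon':(300,142,335,168),'oclamp':(306,182,330,209),'block':(384,186,406,208),'yplate':(418,130,444,155),'ypylon':(386,232,424,265),'wrench':(310,226,378,256)}
for k,(x0,y0,x1,y1) in win.items():
    A=P[y0:y1,x0:x1].reshape(-1,3); A=A[A[:,2]>.004]; zm=np.percentile(A[:,2],97)
    r=cv2.minAreaRect((A[:,:2]*1000).astype(np.float32))
    T=A[A[:,2]>zm-.006];rt=cv2.minAreaRect((T[:,:2]*1000).astype(np.float32))
    print(k,'z',zm.round(4),'rect',np.round(r[0],1),np.round(r[1],1),round(r[2],1),'top',np.round(rt[0],1),np.round(rt[1],1),round(rt[2],1),'mean',T.mean(0).round(4))
dk=(f.max(-1)<60).astype(np.uint8)
S=(slice(140,215),slice(195,280))
n,l,st,ct=cv2.connectedComponentsWithStats(dk[S])
for i in range(1,n):
    if st[i,4]>20:
        A=P[S][l==i];A=A[A[:,2]<.03]; r=cv2.minAreaRect((A[:,:2]*1000).astype(np.float32)); print('card',(ct[i]+[195,140]).round(1),st[i,4],np.round(r[0],1),np.round(r[1],1),round(r[2],1),A.mean(0).round(4))
g=cv2.inRange(hsv,(50,100,50),(80,255,255)); A=P[130:222,188:284][g[130:222,188:284]>0];A=A[A[:,2]<.04]
r=cv2.minAreaRect((A[:,:2]*1000).astype(np.float32));print('tray',r,np.percentile(A[:,2],95));print(cv2.boxPoints(r))
# clamp lug direction
p,r=pose();print(p,r.as_matrix().round(3)); c=viewer.camera('wrist');print(c['hand_eye'])
```

```text
pylon z 0.0405 rect [ 449.7 -181.4] [108.7  85.2] 89.5 top [ 446.9 -180.2] [34.8 83. ] 16.5 mean [ 0.4464 -0.1808  0.0376]
clamp z 0.044 rect [ 575.2 -178.8] [82.9 71.1] 89.2 top [ 570.5 -174.1] [43.8 43.2] 84.7 mean [ 0.5702 -0.1718  0.041 ]
plate z 0.035 rect [ 579.2 -291.2] [71.7 70. ] 88.8 top [ 576.4 -293.5] [14.3 18.3] 81.4 mean [ 0.5751 -0.293   0.0341]
valve z 0.032 rect [ 454.1 -399.2] [63.2 68.2] 88.3 top [ 449.3 -394.7] [32.1 38. ] 0.1 mean [ 0.4509 -0.3947  0.0288]
opylon z 0.0416 rect [583.2 -61. ] [100.   75.5] 89.9 top [576.8 -61.8] [34.8 83.1] 22.3 mean [ 0.5773 -0.0606  0.0385]
oclamp z 0.0439 rect [465.1 -61.7] [67.4 73.8] 89.6 top [452.3 -59.9] [43.4 43.4] 62.9 mean [ 0.4524 -0.0589  0.0405]
block z 0.0359 rect [ 457.  -287.2] [62.1 64.7] 1.3 top [ 453.6 -283.3] [44.8 45.6] 21.1 mean [ 0.4554 -0.282   0.0328]
yplate z 0.0345 rect [ 617.7 -398. ] [75.8 69.6] 89.4 top [ 617.8 -394.2] [12.6 17. ] 45.3 mean [ 0.6192 -0.3955  0.0339]
ypylon z 0.0404 rect [ 307.1 -313.9] [109.5  93.1] 89.3 top [ 305.9 -308.1] [82.9 36.2] 51.9 mean [ 0.3068 -0.308   0.0378]
wrench z 0.013
[... 325 characters left out ...]
1  0.239  0.0084]
card [249.2 196.8] 290 [459.9 138. ] [50.8 49.2] 78.1 [0.4597 0.1379 0.0085]
tray ((521.3828735351562, 178.45045471191406), (215.3579864501953, 211.78228759765625), 78.14661407470703) 0.025274420648800755
[[395.63156   94.81846 ]
 [602.89795   51.316658]
 [647.13416  262.08246 ]
 [439.8678   305.58426 ]]
[0.1208664  0.53629868 0.23823832] [[-0.976  0.22  -0.001]
 [ 0.22   0.976 -0.001]
 [ 0.    -0.001 -1.   ]]
[[ 8.62590943e-04 -9.53896900e-01 -3.00133237e-01  7.80272686e-02]
 [ 9.99999618e-01  7.80500789e-04  3.93403048e-04  6.82831813e-04]
 [-1.41011719e-04 -3.00133462e-01  9.53897209e-01 -1.47359327e-01]
 [ 0.00000000e+00  0.00000000e+00  0.00000000e+00  1.00000000e+00]]
```

Tray check: its centre is (0.521,0.178), turned -11.9°. The predicted bay centres match the measured cards within 1 mm. I'll move towards the pylon at (0.447,-0.180), which needs a jaw yaw of 16.5°; it is 77.3° now.

```bash
python3 -m crank '[[[1,-1,0,0,0,-0.1,0],[1,-1,0,0,0,-0.1,0],[1,-1,0,0,0,-0.1,0],[1,-1,0,0,0,-0.1,0],[1,-1,0,0,0,-0.1,0]]]' 30
python3 -m crank '[[[1,-1,0,0,0,-0.1,0],[1,-1,0,0,0,-0.1,0],[1,-1,0,0,0,-0.1,0],[1,-1,0,0,0,-0.1,0],[1,-1,0,0,0,-0.1,0]]]'
python3 -m crank '[[[0,-1,0,0,0,-0.1,0],[0,-1,0,0,0,-0.1,0],[0,-1,0,0,0,-0.1,0],[0,-1,0,0,0,-0.1,0],[0,-1,0,0,0,-0.1,0]]]'
python3 -m crank '[[[0,-1,0,0,0,-0.04,70],[0,-1,0,0,0,-0.04,70],[0,-1,0,0,0,-0.04,70],[0,-1,0,0,0,-0.04,70],[0,-1,0,0,0,-0.04,70]]]'
cat > go.py <<'E'
# usage: go.py x y z yaw_deg : prints the shares still to go
import sys; from h import *
p,r=pose();m=r.as_matrix();t=np.array([float(a) for a in sys.argv[1:4]])
yaw=np.degrees(np.arctan2(m[1,1],m[0,1]));dy=(float(sys.argv[4])-yaw+90)%180-90
s=manip.observe()
# rotation to make tool vertical at the wanted yaw
a=np.radians(yaw+dy);y=np.array([np.cos(a),np.sin(a),0]);z=np.array([0,0,-1.]);W=np.column_stack([np.cross(y,z),y,z])
rv=(R.from_matrix(W)*r.inv()).as_rotvec()/np.pi
print('t',round(s['t'],2),'pos',p.round(4),'yaw',yaw.round(1),'open',round(s['opening'],4),'F',np.round(s['ft_force'],1),'shift',((t-p)/.15).round(3),'turn',rv.round(3))
E
python3 go.py 0.447 -0.180 0.12 16.5
```

```text
t: 0.65
position: [0.2733, 0.3837, 0.2382]
eef_rot: [-0.838, -3.028, 0.003]
ft_force: [-0.2, 1.1, -0.3]
opening: 0.0884
t: 1.15
position: [0.4256, 0.2315, 0.2379]
eef_rot: [-1.306, -2.857, 0.003]
ft_force: [0.6, -0.2, 0.5]
opening: 0.0879
t: 1.65
position: [0.4255, 0.0815, 0.2379]
eef_rot: [-1.739, -2.616, 0.002]
ft_force: [-0.3, 0.8, -0.3]
opening: 0.0881
t: 2.15
position: [0.4257, -0.0674, 0.2377]
eef_rot: [-1.898, -2.501, 0.002]
ft_force: [0.4, 0.4, -0.8]
opening: 0.0637
t 2.15 pos [ 0.4257 -0.0674  0.2377] yaw 15.6 open 0.0637 F [ 0.4  0.4 -0.8] shift [ 0.142 -0.751 -0.785] turn [-0.    -0.001  0.005]
```

```bash
python3 -m crank '[[[0.142,-0.751,0,0,0,0.005,70],[0.142,-0.751,0,0,0,0.005,70],[0.142,-0.751,0,0,0,0.005,70],[0.142,-0.751,0,0,0,0.005,70],[0.142,-0.751,0,0,0,0.005,70]]]'
python3 - <<'E'
from h import *
c=shot('wrist');P=cloud(c);save(c,'w1.png');np.savez('w1.npz',P=P,f=c['frame'])
hsv=cv2.cvtColor(c['frame'],cv2.COLOR_RGB2HSV);b=cv2.inRange(hsv,(110,120,40),(130,255,255))
n,l,st,ct=cv2.connectedComponentsWithStats(b)
for i in range(1,n):
    if st[i,4]>150:
        A=P[l==i];A=A[(A[:,2]<.06)&(A[:,2]>.004)];zt=np.percentile(A[:,2],90);T=A[A[:,2]>zt-.006]
        r=cv2.minAreaRect((T[:,:2]*1000).astype(np.float32));print(ct[i].round(),st[i,4],zt.round(4),np.round(r[0],1),np.round(r[1],1),round(r[2],1))
E
python3 go.py 0.447 -0.180 0.004 16.5
```

```text
t: 2.65
position: [0.4472, -0.1777, 0.2376]
eef_rot: [-1.875, -2.517, 0.001]
ft_force: [0.1, 0.2, -0.8]
opening: 0.0639
[325. 151.] 458 0.0381 [ 442.9 -149.2] [35.1 16.5] 16.6
[421. 202.] 1356 0.0397 [ 574.2 -178.1] [54.9 47. ] 79.3
[325. 205.] 377 0.038 [ 462.  -212.6] [34.4 17.9] 16.0
[376. 275.] 290 0.0102 [ 565.3 -306.1] [27.1 58.5] 31.4
t 2.7 pos [ 0.4471 -0.1776  0.2378] yaw 16.7 open 0.0635 F [ 0.3 -0.1  0.7] shift [-1.000e-03 -1.600e-02 -1.558e+00] turn [-0.    -0.001 -0.001]
```

View pics/w1.png

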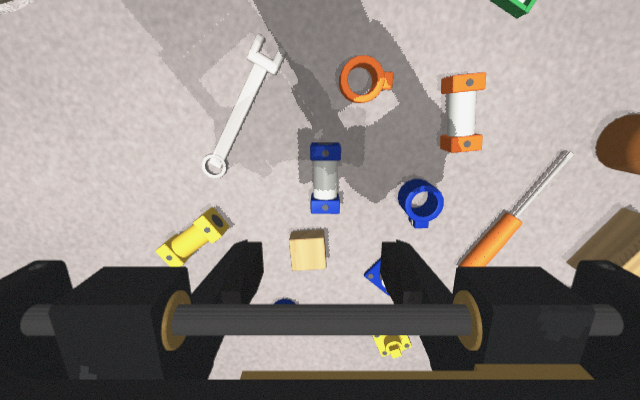

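The wrist view shows the blue pylon at (325,178), the blue clamp at (421,202) and the orange parts up and to the right of them. The pylon measures (0.452,-0.181) here and (0.447,-0.180) from the top camera, so I'll use the mean, (0.450,-0.181).

```bash
python3 -m crank '[[[0.02,-0.022,-0.4,0,0,-0.001,70],[0.02,-0.022,-0.7,0,0,-0.001,70],[0.02,-0.022,-1,0,0,-0.001,70],[0.02,-0.022,-1,0,0,-0.001,70],[0.02,-0.022,-1,0,0,-0.001,70]]]' 30
python3 -m crank '[[[0,0,-0.2,0,0,0,70],[0,0,-0.4,0,0,0,70],[0,0,-0.5,0,0,0,70],[0,0,-0.55,0,0,0,70],[0,0,-0.55,0,0,0,70]]]'
python3 go.py 0.45 -0.181 0.004 16.5
```

```text
t: 3.2
position: [0.4506, -0.18, 0.089]
eef_rot: [-1.877, -2.516, 0.001]
ft_force: [0.1, 0.5, 1.1]
opening: 0.064
t: 3.7
position: [0.4515, -0.1803, 0.0079]
eef_rot: [1.878, 2.519, -0.001]
ft_force: [0.4, 0.4, 0.2]
opening: 0.0637
t 3.7 pos [ 0.4515 -0.1803  0.0079] yaw 16.6 open 0.0637 F [0.4 0.4 0.2] shift [-0.01  -0.005 -0.026] turn [ 0. -0. -0.]
```

```bash
python3 -m crank '[[[0,0,-0.025,0,0,0,70],[0,0,-0.025,0,0,0,120],[0,0,-0.025,0,0,0,200],[0,0,-0.025,0,0,0,255],[0,0,-0.025,0,0,0,255]]]' 30
python3 -m crank '[[[0,0,0,0,0,0,255],[0,0,0,0,0,0,255],[0,0,0.1,0,0,0,255],[0,0,0.25,0,0,0,255],[0,0,0.25,0,0,0,255]]]'
python3 go.py 0.42 0.0 0.13 78.1
```

```text
t: 4.2
position: [0.4516, -0.1803, 0.0044]
eef_rot: [1.878, 2.518, -0.001]
ft_force: [0.6, -0.3, -0.1]
opening: 0.0339
t: 4.7
position: [0.4524, -0.1809, 0.0435]
eef_rot: [1.875, 2.515, -0.001]
ft_force: [-0.2, -0.5, -2.4]
opening: 0.0295
t 4.7 pos [ 0.4524 -0.1809  0.0435] yaw 16.6 open 0.0295 F [-0.2 -0.5 -2.4] shift [-0.216  1.206  0.577] turn [0.    0.001 0.342]
```

Gripped: the opening is 29.5 mm and the weight reads about 2.4 N. Now I'll carry it to its bay.

```bash
python3 -m crank '[[[0,0.1,0.3,0,0,0,255],[0.1,0.3,0.6,0,0,0.04,255],[0.2,0.5,0.6,0,0,0.08,255],[0.3,0.75,0.6,0,0,0.11,255],[0.3,0.85,0.6,0,0,0.11,255]]]'
python3 -m crank '[[[0.06,0.3,0,0,0,0.03,255],[0.12,0.55,0,0,0,0.06,255],[0.2,0.8,0,0,0,0.09,255],[0.22,0.95,0,0,0,0.12,255],[0.22,1,0,0,0,0.14,255]]]'
python3 go.py 0.5616 0.1169 0.04 78.1
```

```text
t: 5.2
position: [0.498, -0.0509, 0.1327]
eef_rot: [1.409, 2.804, 0.001]
ft_force: [0.7, -0.5, -2.0]
opening: 0.0289
t: 5.7
position: [0.5306, 0.1009, 0.1313]
eef_rot: [0.758, 3.047, 0.002]
ft_force: [0.1, -0.4, -2.1]
opening: 0.0294
t 5.7 pos [0.5306 0.1009 0.1313] yaw 62.1 open 0.0294 F [ 0.1 -0.4 -2.1] shift [ 0.206  0.107 -0.608] turn [-0.     0.001  0.089]
```

```bash
python3 -m crank '[[[0.1,0.05,0,0,0,0.05,255],[0.206,0.107,-0.1,0,0,0.089,255],[0.206,0.107,-0.3,0,0,0.089,255],[0.206,0.107,-0.5,0,0,0.089,255],[0.206,0.107,-0.6,0,0,0.089,255]]]'
python3 go.py 0.5616 0.1169 0.0125 78.1
python3 - <<'E'
from h import *
c=shot('top');P=cloud(c);P[P[...,2]>.3]=np.nan;save(c,'t1.png',(185,125,345,245),4)
E
```

```text
t: 6.2
position: [0.5598, 0.1164, 0.0375]
eef_rot: [-0.328, -3.12, -0.001]
ft_force: [0.7, 0.8, -1.3]
opening: 0.0289
t 6.2 pos [0.5598 0.1164 0.0375] yaw 78.0 open 0.0289 F [ 0.7  0.8 -1.3] shift [ 0.012  0.003 -0.167] turn [-0.    -0.001  0.001]
```

View pics/t1.png

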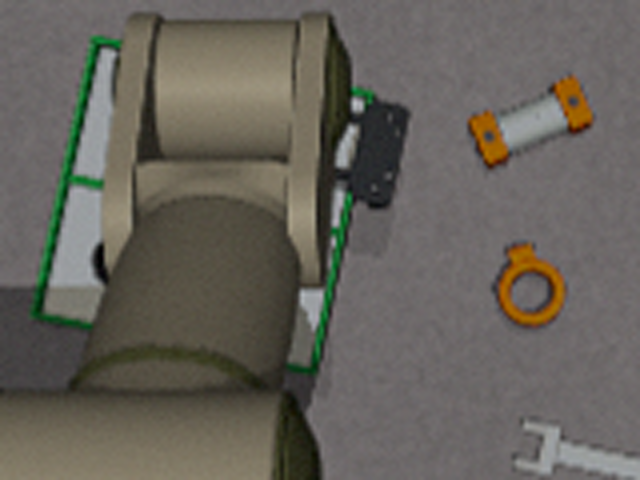

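The arm hides the bay in this view (the gripper is at (330,130)). I'll lower by numbers: TCP 0.0044 on the bench gives 0.0114 on the card.

```bash
python3 -m crank '[[[0.012,0.003,-0.06,0,0,0.001,255],[0.012,0.003,-0.11,0,0,0.001,255],[0.012,0.003,-0.15,0,0,0.001,255],[0.012,0.003,-0.172,0,0,0.001,255],[0.012,0.003,-0.172,0,0,0.001,255]]]'
python3 -m crank '[[[0,0,0,0,0,0,255],[0,0,0,0,0,0,150],[0,0,0,0,0,0,112],[0,0,0,0,0,0,112],[0,0,0,0,0,0,112]]]'
python3 go.py 0.5616 0.1169 0.0125 78.1
```

```text
t: 6.75
position: [0.5609, 0.1167, 0.0114]
eef_rot: [-0.323, -3.119, -0.0]
ft_force: [-3.8, -0.3, 4.6]
opening: 0.0291
t: 7.25
position: [0.561, 0.1167, 0.0114]
eef_rot: [-0.323, -3.119, -0.0]
ft_force: [0.3, -0.0, -0.0]
opening: 0.0487
t 7.25 pos [0.561  0.1167 0.0114] yaw 78.2 open 0.0487 F [ 0.3 -0.  -0. ] shift [0.004 0.001 0.007] turn [-0.    -0.002 -0.   ]
```

Set down and released. Next is the clamp at (0.572,-0.1735), yaw 20°.

```bash
python3 -m crank '[[[0,0,0.2,0,0,0,112],[0,0,0.5,0,0,0,112],[0,0,0.8,0,0,-0.02,80],[0,-0.15,0.9,0,0,-0.05,45],[0,-0.4,0.9,0,0,-0.08,45]]]'
python3 -m crank '[[[0,-0.3,0,0,0,-0.04,45],[0,-0.6,0,0,0,-0.08,45],[0,-0.9,0,0,0,-0.12,45],[0,-1,0,0,0,-0.16,45],[0,-1,0,0,0,-0.2,45]]]'
python3 go.py 0.572 -0.1735 0.1 20
```

```text
t: 7.75
position: [0.562, 0.0574, 0.1494]
eef_rot: [0.714, 3.059, 0.003]
ft_force: [1.0, 0.2, -0.7]
opening: 0.0712
t: 8.25
position: [0.5619, -0.0952, 0.1492]
eef_rot: [1.635, 2.681, 0.002]
ft_force: [0.4, 0.7, 1.2]
opening: 0.0728
t 8.25 pos [ 0.5619 -0.0952  0.1492] yaw 27.2 open 0.0728 F [0.4 0.7 1.2] shift [ 0.067 -0.522 -0.328] turn [-0.     0.001 -0.04 ]
```

Hover above, then verify the pylon placement and re-measure the clamp from the same top shot.

```bash
python3 -m crank '[[[0.067,-0.25,0,0,0,-0.04,45],[0.067,-0.522,0,0,0,-0.04,45],[0.067,-0.522,-0.15,0,0,-0.04,45],[0.067,-0.522,-0.32,0,0,-0.04,45],[0.067,-0.522,-0.32,0,0,-0.04,45]]]'
python3 - <<'E'
from h import *
c=shot('top');P=cloud(c);P[P[...,2]>.3]=np.nan;save(c,'t2.png',(185,125,345,245),4)
A=P[140:185,240:275].reshape(-1,3);A=A[(A[:,2]>.036)&(A[:,2]<.06)];r=cv2.minAreaRect((A[:,:2]*1000).astype(np.float32));print(len(A),r)
E
python3 go.py 0.572 -0.1735 0.015 20
```

```text
t: 8.75
position: [0.5705, -0.1731, 0.0983]
eef_rot: [-1.799, -2.57, -0.001]
ft_force: [-0.3, 0.5, 0.4]
opening: 0.0726
269 ((558.2283935546875, 117.79978942871094), (36.69689178466797, 84.75856018066406), 77.92350006103516)
t 8.8 pos [ 0.5714 -0.1733  0.1003] yaw 20.0 open 0.0725 F [ 0.4 -0.7  0.4] shift [ 0.004 -0.001 -0.569] turn [-0.001 -0.    -0.   ]
```

View pics/t2.png

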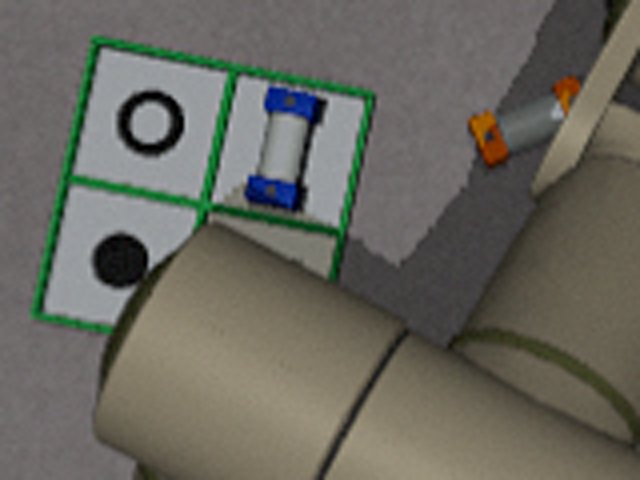

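The pylon lies on its dumb-bell card at (285,150), 4 mm off centre and 77.9° against 78.1°, which is good. Now I'll grasp the clamp.

```bash
python3 -m crank '[[[0.004,-0.001,-0.2,0,0,0,45],[0.004,-0.001,-0.4,0,0,0,45],[0.004,-0.001,-0.5,0,0,0,45],[0.004,-0.001,-0.57,0,0,0,45],[0.004,-0.001,-0.57,0,0,0,45]]]' 25
python3 -m crank '[[[0,0,-0.01,0,0,0,80],[0,0,-0.01,0,0,0,120],[0,0,-0.01,0,0,0,180],[0,0,-0.01,0,0,0,255],[0,0,-0.01,0,0,0,255]]]'
python3 go.py 0.572 -0.1735 0.1 20
python3 -m crank '[[[0,0,0,0,0,0,255],[0,0,0,0,0,0,255],[0,0,0.15,0,0,0,255],[0,0,0.35,0,0,0,255],[0,0,0.6,0,0,0,255]]]'
python3 go.py 0.583 0.2187 0.1 20
```

```text
t: 9.3
position: [0.5722, -0.1733, 0.0148]
eef_rot: [-1.8, -2.573, -0.002]
ft_force: [-0.4, 0.4, -0.3]
opening: 0.0729
t: 9.8
position: [0.5728, -0.1735, 0.0142]
eef_rot: [1.801, 2.574, 0.002]
ft_force: [1.0, 0.8, 6.1]
opening: 0.048
t 9.8 pos [ 0.5728 -0.1735  0.0142] yaw 20.0 open 0.048 F [1.  0.8 6.1] shift [-0.005 -0.     0.572] turn [-0.  0. -0.]
t: 10.3
position: [0.5718, -0.1731, 0.1037]
eef_rot: [-1.799, -2.571, -0.001]
ft_force: [0.7, -0.3, -1.4]
opening: 0.0477
t 10.3 pos [ 0.5718 -0.1731  0.1037] yaw 20.0 open 0.0477 F [ 0.7 -0.3 -1.4] shift [ 0.075  2.612 -0.025] turn [-0.001 -0.001 -0.   ]
```

```bash
python3 -m crank '[[[0,0.15,0.2,0,0,0,255],[0,0.4,0.2,0,0,0,255],[0,0.65,0.2,0,0,0,255],[0,0.85,0.2,0,0,0,255],[0,1,0.2,0,0,0,255]]]'
python3 -m crank '[[[0,0.25,0,0,0,0,255],[0,0.5,0,0,0,0,255],[0,0.75,0,0,0,0,255],[0,0.9,0,0,0,0,255],[0,1,0,0,0,0,255]]]'
python3 go.py 0.583 0.2187 0.08 20
```

```text
t: 10.8
position: [0.5711, -0.0212, 0.1333]
eef_rot: [-1.797, -2.57, -0.0]
ft_force: [-0.3, -0.1, -1.8]
opening: 0.0479
t: 11.3
position: [0.5705, 0.1304, 0.1328]
eef_rot: [-1.794, -2.571, 0.001]
ft_force: [0.8, -0.4, -1.7]
opening: 0.048
t 11.3 pos [0.5705 0.1304 0.1328] yaw 20.2 open 0.048 F [ 0.8 -0.4 -1.7] shift [ 0.083  0.589 -0.352] turn [-0.001 -0.002 -0.001]
```

```bash
python3 -m crank '[[[0.05,0.25,0,-0.001,-0.002,0,255],[0.083,0.5,0,-0.001,-0.002,0,255],[0.083,0.589,0,-0.001,-0.002,0,255],[0.083,0.589,-0.25,-0.001,-0.002,0,255],[0.083,0.589,-0.35,-0.001,-0.002,0,255]]]'
python3 go.py 0.583 0.2187 0.0214 20
```

```text
t: 11.8
position: [0.5817, 0.2182, 0.0774]
eef_rot: [-1.796, -2.575, 0.005]
ft_force: [-0.4, -0.4, -2.6]
opening: 0.048
t 11.8 pos [0.5817 0.2182 0.0774] yaw 20.2 open 0.048 F [-0.4 -0.4 -2.6] shift [ 0.009  0.004 -0.374] turn [ 0.    -0.001 -0.001]
```

```bash
python3 -m crank '[[[0.009,0.004,-0.15,0,-0.001,0,255],[0.009,0.004,-0.27,0,-0.001,0,255],[0.009,0.004,-0.34,0,-0.001,0,255],[0.009,0.004,-0.375,0,-0.001,0,255],[0.009,0.004,-0.375,0,-0.001,0,255]]]'
python3 -m crank '[[[0,0,0,0,0,0,255],[0,0,0,0,0,0,110],[0,0,0,0,0,0,78],[0,0,0,0,0,0,78],[0,0,0,0,0,0,78]]]'
python3 -m crank '[[[0,0,0.2,0,0,0,78],[0,0,0.5,0,0,0,78],[0,0,0.8,0,0,0,78],[0,-0.15,0.8,0,0,0.03,78],[0,-0.4,0.8,0,0,0.06,78]]]'
python3 go.py 0.576 -0.293 0.14 65
```

```text
t: 12.3
position: [0.5832, 0.2183, 0.0217]
eef_rot: [1.798, 2.576, -0.002]
ft_force: [0.5, 0.1, -2.3]
opening: 0.0477
t: 12.8
position: [0.5833, 0.2183, 0.0219]
eef_rot: [1.798, 2.576, -0.001]
ft_force: [-0.8, 0.3, -0.5]
opening: 0.0611
t: 13.3
position: [0.5836, 0.1592, 0.1434]
eef_rot: [1.536, 2.736, 0.002]
ft_force: [0.3, 0.4, -0.5]
opening: 0.0616
t 13.3 pos [0.5836 0.1592 0.1434] yaw 31.4 open 0.0616 F [ 0.3  0.4 -0.5] shift [-0.05  -3.014 -0.023] turn [-0.     0.001  0.187]
```

Clamp released (I'll check it later). Now the plate at (0.576,-0.293), with the jaw at 65°.

```bash
python3 -m crank '[[[0,-1,0,0,0,0.06,78],[0,-1,0,0,0,0.06,78],[0,-1,0,0,0,0.06,78],[0,-1,0,0,0,0.06,78],[0,-1,0,0,0,0.06,78]]]'
python3 -m crank '[[[0,-1,0,0,0,0.06,78],[0,-1,0,0,0,0.06,78],[0,-1,0,0,0,0.06,78],[0,-1,0,0,0,0.06,78],[0,-1,0,0,0,0.06,78]]]'
python3 -m crank '[[[-0.03,-0.95,0,0,0,0.065,78],[-0.03,-0.95,0,0,0,0.065,78],[-0.03,-0.95,0,0,0,0.065,78],[-0.03,-0.95,0,0,0,0.065,78],[-0.03,-0.95,0,0,0,0.065,78]]]'
python3 - <<'E'
from h import *
c=shot('wrist');P=cloud(c);save(c,'w2.png')
c=shot('top');P=cloud(c);P[P[...,2]>.3]=np.nan
A=P[140:175,200:235].reshape(-1,3);A=A[(A[:,2]>.041)&(A[:,2]<.06)];print('clamp',len(A),cv2.minAreaRect((A[:,:2]*1000).astype(np.float32)))
E
python3 go.py 0.576 -0.293 0.0095 65
```

```text
t: 13.8
position: [0.5836, 0.0083, 0.1435]
eef_rot: [1.276, 2.867, 0.003]
ft_force: [0.5, 0.5, -0.5]
opening: 0.0609
t: 14.3
position: [0.5838, -0.1411, 0.1433]
eef_rot: [1.001, 2.975, 0.004]
ft_force: [-0.0, 0.4, -0.1]
opening: 0.0609
t: 14.8
position: [0.5798, -0.2817, 0.143]
eef_rot: [0.691, 3.063, 0.006]
ft_force: [-0.4, 0.6, -0.1]
opening: 0.0609
clamp 124 ((580.1884155273438, 217.4617919921875), (48.016807556152344, 48.72434997558594), 64.19688415527344)
t 14.9 pos [ 0.5799 -0.2809  0.1433] yaw 64.6 open 0.0609 F [ 0.2  0.9 -0.7] shift [-0.026 -0.081 -0.892] turn [-0.001  0.001  0.002]
```

View pics/w2.png

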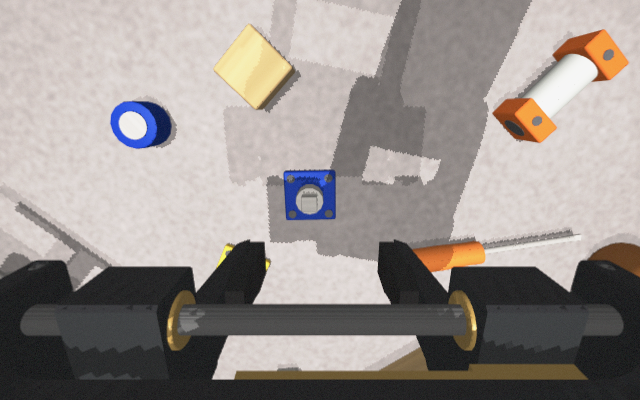

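The plate is at (310,195), square with the jaws. The boss is 10 px left of centre, which agrees with the remaining shift. The clamp measures (580,217.5) against a target of (583,218.7), so it is fine. Descending.

```bash
python3 -m crank '[[[-0.026,-0.081,-0.1,-0.001,0.001,0.002,78],[-0.026,-0.081,-0.35,-0.001,0.001,0.002,78],[-0.026,-0.081,-0.6,-0.001,0.001,0.002,78],[-0.026,-0.081,-0.7,-0.001,0.001,0.002,78],[-0.026,-0.081,-0.7,-0.001,0.001,0.002,78]]]' 30
python3 go.py 0.576 -0.293 0.0105 65
python3 -m crank '[[[0,0,-0.1,0,0,0,78],[0,0,-0.16,0,0,0,78],[0,0,-0.18,0,0,0,78],[0,0,-0.18,0,0,0,78],[0,0,-0.18,0,0,0,78]]]' 30
python3 go.py 0.576 -0.293 0.0105 65
```

```text
t: 15.4
position: [0.5747, -0.2915, 0.0351]
eef_rot: [-0.676, -3.062, -0.003]
ft_force: [0.7, -0.9, 1.2]
opening: 0.0612
t 15.4 pos [ 0.5747 -0.2915  0.0351] yaw 65.1 open 0.0612 F [ 0.7 -0.9  1.2] shift [ 0.008 -0.01  -0.164] turn [-0.001 -0.002 -0.   ]
t: 15.9
position: [0.5751, -0.2917, 0.0089]
eef_rot: [-0.676, -3.063, -0.003]
ft_force: [-0.1, 0.9, -0.2]
opening: 0.061
t 15.9 pos [ 0.5751 -0.2917  0.0089] yaw 65.1 open 0.061 F [-0.1  0.9 -0.2] shift [ 0.006 -0.009  0.011] turn [-0.001 -0.001 -0.001]
```

```bash
python3 -m crank '[[[0,0,0.008,-0.001,-0.001,0,78],[0,0,0.008,-0.001,-0.001,0,110],[0,0,0.008,-0.001,-0.001,0,160],[0,0,0.008,-0.001,-0.001,0,255],[0,0,0.008,-0.001,-0.001,0,255]]]' 35
python3 -m crank '[[[0,0,0,0,0,0,255],[0,0,0,0,0,0,255],[0,0,0,0,0,0,255],[0,0,0.1,0,0,0,255],[0,0,0.2,0,0,0,255]]]'
python3 go.py 0.4598 0.1383 0.1 78.1
```

```text
t: 16.4
position: [0.5751, -0.2917, 0.0101]
eef_rot: [-0.677, -3.067, 0.001]
ft_force: [-0.7, 0.1, 0.0]
opening: 0.0313
t: 16.9
position: [0.5749, -0.2916, 0.0408]
eef_rot: [-0.677, -3.066, 0.001]
ft_force: [-0.1, 0.7, -1.6]
opening: 0.0249
t 16.9 pos [ 0.5749 -0.2916  0.0408] yaw 65.1 open 0.0249 F [-0.1  0.7 -1.6] shift [-0.768  2.866  0.394] turn [ 0.    -0.001  0.072]
```

Held: the opening is 25 mm and the weight about 1.6 N. I'll carry it to the plate bay.

```bash
python3 -m crank '[[[0,0.05,0.25,0,0,0,255],[-0.05,0.3,0.5,0,0,0.01,255],[-0.1,0.55,0.6,0,0,0.02,255],[-0.2,0.8,0.6,0,0,0.03,255],[-0.25,0.95,0.6,0,0,0.03,255]]]'
python3 -m crank '[[[-0.05,0.25,0,0,0,0.01,255],[-0.1,0.5,0,0,0,0.02,255],[-0.15,0.75,0,0,0,0.03,255],[-0.25,0.9,0,0,0,0.03,255],[-0.25,0.95,0,0,0,0.03,255]]]'
python3 -m crank '[[[-0.05,0.25,0,0,0,0,255],[-0.15,0.5,0,0,0,0,255],[-0.25,0.75,0,0,0,0,255],[-0.25,0.9,0,0,0,0,255],[-0.25,0.95,0,0,0,0,255]]]'
python3 go.py 0.4598 0.1383 0.06 78.1
```

```text
t: 17.4
position: [0.5364, -0.1466, 0.1325]
eef_rot: [-0.529, -3.096, 0.001]
ft_force: [0.3, -0.1, -1.8]
opening: 0.0246
t: 17.9
position: [0.4974, -0.002, 0.1334]
eef_rot: [-0.379, -3.118, 0.0]
ft_force: [0.1, -0.4, -1.6]
opening: 0.0252
t: 18.4
position: [0.4603, 0.1418, 0.1342]
eef_rot: [0.376, 3.119, 0.0]
ft_force: [0.2, -0.6, -0.8]
opening: 0.0248
t 18.4 pos [0.4603 0.1418 0.1342] yaw 76.3 open 0.0248 F [ 0.2 -0.6 -0.8] shift [-0.004 -0.023 -0.495] turn [-0.    0.    0.01]
```

```bash
python3 -m crank '[[[-0.004,-0.023,-0.1,0,0,0.01,255],[-0.004,-0.023,-0.3,0,0,0.01,255],[-0.004,-0.023,-0.5,0,0,0.01,255],[-0.004,-0.023,-0.62,0,0,0.01,255],[-0.004,-0.023,-0.62,0,0,0.01,255]]]'
python3 go.py 0.4598 0.1383 0.0172 78.1
```

```text
t: 18.9
position: [0.4597, 0.1373, 0.0396]
eef_rot: [-0.329, -3.121, 0.001]
ft_force: [0.6, 1.0, -0.7]
opening: 0.0248
t 18.9 pos [0.4597 0.1373 0.0396] yaw 78.0 open 0.0248 F [ 0.6  1.  -0.7] shift [ 0.001  0.007 -0.149] turn [ 0.    -0.001  0.001]
```

```bash
python3 -m crank '[[[0.001,0.007,-0.06,0,0,0,255],[0.001,0.007,-0.11,0,0,0,255],[0.001,0.007,-0.14,0,0,0,255],[0.001,0.007,-0.15,0,0,0,255],[0.001,0.007,-0.15,0,0,0,255]]]'
python3 -m crank '[[[0,0,0,0,0,0,255],[0,0,0,0,0,0,180],[0,0,0,0,0,0,110],[0,0,0,0,0,0,110],[0,0,0,0,0,0,110]]]'
python3 go.py 0.4598 0.1383 0.0172 78.1
python3 -m crank '[[[0,0,0.2,0,0,0,110],[0,0,0.5,0,0,0,110],[0,0,0.8,0,0,0,78],[0,-0.15,0.8,0,0,0,78],[0,-0.4,0.8,0,0,0,78]]]'
python3 go.py 0.45 -0.3955 0.14 78.1
```

```text
t: 19.4
position: [0.4599, 0.1383, 0.0173]
eef_rot: [-0.329, -3.122, 0.001]
ft_force: [-0.2, -0.1, -1.3]
opening: 0.0247
t: 19.9
position: [0.46, 0.1383, 0.0174]
eef_rot: [-0.328, -3.122, 0.001]
ft_force: [0.3, -0.4, 1.0]
opening: 0.0478
t 19.9 pos [0.46   0.1383 0.0174] yaw 78.0 open 0.0478 F [ 0.3 -0.4  1. ] shift [-0.001 -0.    -0.001] turn [ 0.    -0.001  0.001]
t: 20.4
position: [0.4604, 0.0787, 0.1388]
eef_rot: [0.324, 3.124, -0.0]
ft_force: [1.1, -0.9, -0.9]
opening: 0.0613
t 20.4 pos [0.4604 0.0787 0.1388] yaw 78.2 open 0.0613 F [ 1.1 -0.9 -0.9] shift [-0.069 -3.162  0.008] turn [ 0.  0. -0.]
```

Plate released. Now the valve at (0.450,-0.3955).

```bash
python3 -m crank '[[[0,-1,0,0,0,0,78],[0,-1,0,0,0,0,78],[0,-1,0,0,0,0,78],[0,-1,0,0,0,0,78],[0,-1,0,0,0,0,78]]]'
python3 -m crank '[[[0,-1,0,0,0,0,78],[0,-1,0,0,0,0,78],[0,-1,0,0,0,0,78],[0,-1,0,0,0,0,78],[0,-1,0,0,0,0,78]]]'
python3 -m crank '[[[-0.06,-1,0,0,0,0,70],[-0.06,-1,0,0,0,0,70],[-0.06,-1,0,0,0,0,70],[-0.06,-1,0,0,0,0,70],[-0.06,-1,0,0,0,0,70]]]'
python3 - <<'E'
from h import *
c=shot('wrist');P=cloud(c);save(c,'w3.png')
hsv=cv2.cvtColor(c['frame'],cv2.COLOR_RGB2HSV);b=cv2.inRange(hsv,(110,120,40),(130,255,255))
n,l,st,ct=cv2.connectedComponentsWithStats(b)
for i in range(1,n):
    if st[i,4]>150:
        A=P[l==i];A=A[(A[:,2]>.021)&(A[:,2]<.06)]
        if len(A): print('valve',ct[i],cv2.minAreaRect((A[:,:2]*1000).astype(np.float32)))
c=shot('top');P=cloud(c);P[P[...,2]>.3]=np.nan;save(c,'t3.png',(185,125,345,245),4)
A=P[180:215,232:268].reshape(-1,3);T=A[(A[:,2]>.037)&(A[:,2]<.06)];print('plate top',len(T),T.mean(0) if len(T) else 0)
E
python3 go.py 0.45 -0.3955 0.006 78.1
```

```text
t: 20.9
position: [0.4602, -0.072, 0.1387]
eef_rot: [0.328, 3.124, 0.0]
ft_force: [-0.6, 0.1, -0.3]
opening: 0.0614
t: 21.4
position: [0.4602, -0.2211, 0.1384]
eef_rot: [0.328, 3.124, 0.001]
ft_force: [-0.7, -0.0, -0.0]
opening: 0.0616
t: 21.9
position: [0.4518, -0.3693, 0.138]
eef_rot: [-0.326, -3.124, -0.004]
ft_force: [0.5, 1.1, 0.2]
opening: 0.0641
valve [291.48220974 201.37827715] ((454.18603515625, -397.6004943847656), (38.2974853515625, 38.82829284667969), 64.49283599853516)
plate top 27 [0.46027194 0.13918362 0.04181283]
t 22.0 pos [ 0.4519 -0.3686  0.1385] yaw 78.2 open 0.0638 F [ 0.6 -0.2  0.9] shift [-0.013 -0.18  -0.883] turn [-0.001 -0.    -0.   ]
```

View pics/t3.png

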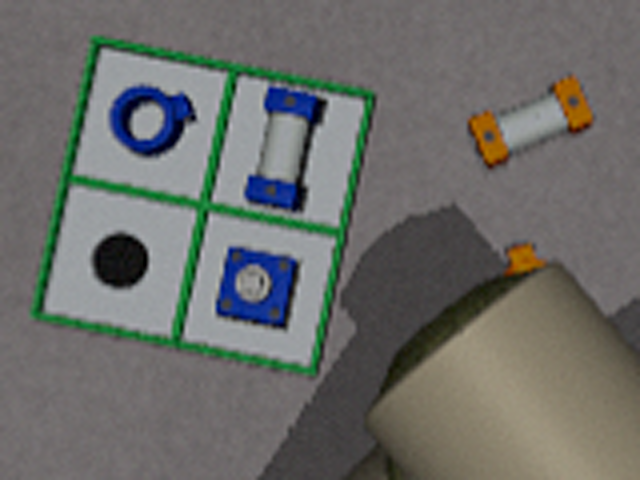

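View pics/w3.png

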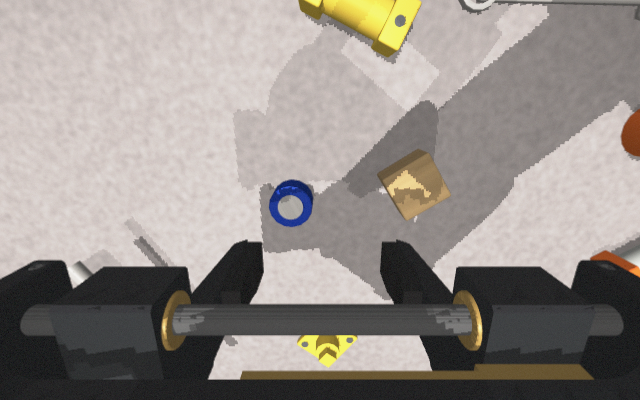

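The three packed parts sit on their own cards: clamp (150,120), pylon (285,150), plate (258,285). The valve is alone at (291,203) in the wrist view; I'll use (0.452,-0.3965), the mean of the two cameras.

```bash
python3 -m crank '[[[0,-0.186,0,0,0,0,70],[0,-0.186,-0.2,0,0,0,70],[0,-0.186,-0.45,0,0,0,70],[0,-0.186,-0.6,0,0,0,70],[0,-0.186,-0.65,0,0,0,70]]]' 20
python3 -m crank '[[[0,0,-0.1,0,0,0,70],[0,0,-0.18,0,0,0,70],[0,0,-0.22,0,0,0,70],[0,0,-0.22,0,0,0,70],[0,0,-0.22,0,0,0,70]]]'
python3 go.py 0.452 -0.3965 0.006 78.1
```

```text
t: 22.5
position: [0.4519, -0.3936, 0.039]
eef_rot: [-0.32, -3.122, -0.008]
ft_force: [0.1, 0.1, 0.1]
opening: 0.064
t: 23.0
position: [0.4522, -0.3938, 0.0068]
eef_rot: [-0.32, -3.123, -0.007]
ft_force: [0.3, 0.5, 0.2]
opening: 0.0638
t 23.0 pos [ 0.4522 -0.3938  0.0068] yaw 78.3 open 0.0638 F [0.3 0.5 0.2] shift [-0.001 -0.018 -0.005] turn [-0.001 -0.001 -0.001]
```

```bash
python3 -m crank '[[[0,-0.015,0,-0.001,-0.001,0,70],[0,-0.015,0,-0.001,-0.001,0,100],[0,-0.015,0,-0.001,-0.001,0,130],[0,-0.015,0,-0.001,-0.001,0,200],[0,-0.015,0,-0.001,-0.001,0,255]]]'
python3 -m crank '[[[0,0,0,0,0,0,255],[0,0,0,0,0,0,255],[0,0,0,0,0,0,255],[0,0,0.1,0,0,0,255],[0,0,0.25,0,0,0,255]]]'
python3 go.py 0.4812 0.2401 0.0138 78.1
```

```text
t: 23.5
position: [0.4522, -0.3962, 0.007]
eef_rot: [0.32, 3.124, 0.002]
ft_force: [-0.1, -0.9, 1.4]
opening: 0.039
t: 24.0
position: [0.4517, -0.3955, 0.0436]
eef_rot: [-0.32, -3.124, -0.006]
ft_force: [-0.9, 0.2, -0.4]
opening: 0.0391
t 24.0 pos [ 0.4517 -0.3955  0.0436] yaw 78.3 open 0.0391 F [-0.9  0.2 -0.4] shift [ 0.196  4.237 -0.199] turn [-0.001 -0.    -0.001]
```

```bash
python3 -m crank '[[[0,0.05,0.25,0,0,0,255],[0,0.3,0.5,0,0,0,255],[0,0.55,0.65,0,0,0,255],[0,0.8,0.65,0,0,0,255],[0,0.95,0.65,0,0,0,255]]]'
python3 -m crank '[[[0,0.25,0,0,0,0,255],[0,0.5,0,0,0,0,255],[0,0.75,0,0,0,0,255],[0,0.9,0,0,0,0,255],[0,1,0,0,0,0,255]]]'
python3 -m crank '[[[0.05,0.25,0,0,0,0,255],[0.1,0.5,0,0,0,0,255],[0.1,0.75,0,0,0,0,255],[0.1,0.9,0,0,0,0,255],[0.1,1,0,0,0,0,255]]]'
python3 -m crank '[[[0.05,0.25,0,0,0,0,255],[0.1,0.5,0,0,0,0,255],[0.1,0.75,0,0,0,0,255],[0.1,0.9,0,0,0,0,255],[0.1,1,0,0,0,0,255]]]'
python3 go.py 0.4812 0.2401 0.04 78.1
```

```text
t: 24.5
position: [0.4515, -0.2506, 0.1419]
eef_rot: [-0.318, -3.125, -0.006]
ft_force: [0.1, -0.3, -1.3]
opening: 0.0397
t: 25.0
position: [0.4512, -0.0989, 0.1419]
eef_rot: [-0.316, -3.125, -0.006]
ft_force: [-0.1, -0.0, -0.8]
opening: 0.0391
t: 25.5
position: [0.4662, 0.0525, 0.1419]
eef_rot: [-0.314, -3.125, -0.006]
ft_force: [0.0, 0.1, -0.8]
opening: 0.0389
t: 26.0
position: [0.4812, 0.2038, 0.1417]
eef_rot: [-0.313, -3.125, -0.006]
ft_force: [-1.1, -0.2, -0.7]
opening: 0.0393
t 26.0 pos [0.4812 0.2038 0.1417] yaw 78.6 open 0.0393 F [-1.1 -0.2 -0.7] shift [-0.     0.242 -0.678] turn [-0.001 -0.    -0.003]
```

```bash
python3 -m crank '[[[0,0.15,0,-0.001,0,-0.003,255],[0,0.242,-0.1,-0.001,0,-0.003,255],[0,0.242,-0.3,-0.001,0,-0.003,255],[0,0.242,-0.55,-0.001,0,-0.003,255],[0,0.242,-0.67,-0.001,0,-0.003,255]]]'
python3 go.py 0.4812 0.2401 0.014 78.1
```

```text
t: 26.5
position: [0.4804, 0.2393, 0.0386]
eef_rot: [-0.328, -3.12, 0.001]
ft_force: [0.4, -0.0, -1.1]
opening: 0.039
t 26.5 pos [0.4804 0.2393 0.0386] yaw 78.0 open 0.039 F [ 0.4 -0.  -1.1] shift [ 0.005  0.005 -0.164] turn [ 0.    -0.001  0.001]
```

```bash
python3 -m crank '[[[0.005,0.005,-0.06,0,0,0,255],[0.005,0.005,-0.11,0,0,0,255],[0.005,0.005,-0.15,0,0,0,255],[0.005,0.005,-0.166,0,0,0,255],[0.005,0.005,-0.166,0,0,0,255]]]'
python3 -m crank '[[[0,0,0,0,0,0,255],[0,0,0,0,0,0,130],[0,0,0,0,0,0,95],[0,0,0,0,0,0,95],[0,0,0,0,0,0,95]]]'
python3 go.py 0.4812 0.2401 0.014 78.1
python3 -m crank '[[[0,0,0.2,0,0,0,95],[0,0,0.5,0,0,0,95],[0,0,0.9,0,0,0,95],[-0.3,0.15,1,0,0,0,95],[-0.6,0.4,1,0,0,0,95]]]'
python3 -m crank '[[[-0.3,0.3,0,0,0,0,60],[-0.6,0.6,0,0,0,0,60],[-0.8,1,0,0,0,0,60],[-0.8,1,0,0,0,0,60],[-0.8,1,0,0,0,0,60]]]'
python3 - <<'E'
from h import *
c=shot('top');P=cloud(c);P[P[...,2]>.3]=np.nan;save(c,'t4.png',(185,125,345,245),4)
def q(n,x0,y0,x1,y1,lo,hi):
    A=P[y0:y1,x0:x1].reshape(-1,3);A=A[(A[:,2]>lo)&(A[:,2]<hi)]
    if len(A): print(n,len(A),A[:,2].mean().round(4),cv2.minAreaRect((A[:,:2]*1000).astype(np.float32)))
q('valve',200,175,232,205,.028,.06);q('clamp',205,140,235,175,.041,.06);q('pylon',240,140,275,182,.036,.06);q('plate',232,180,268,215,.037,.06)
q('opylon',300,142,335,168,.033,.06);q('oclamp',306,182,330,209,.036,.06)
E
```

```text
t: 27.0
position: [0.4815, 0.2401, 0.0142]
eef_rot: [-0.328, -3.122, 0.0]
ft_force: [-0.1, 0.0, -0.5]
opening: 0.0392
t: 27.5
position: [0.4816, 0.2401, 0.0143]
eef_rot: [-0.328, -3.122, 0.0]
ft_force: [-0.5, -0.1, -0.0]
opening: 0.0552
t 27.5 pos [0.4816 0.2401 0.0143] yaw 78.0 open 0.0552 F [-0.5 -0.1 -0. ] shift [-0.002 -0.    -0.002] turn [-0.    -0.001  0.001]
t: 28.0
position: [0.4031, 0.2914, 0.1667]
eef_rot: [0.333, 3.121, 0.004]
ft_force: [0.1, 1.3, -0.8]
opening: 0.055
t: 28.5
position: [0.2803, 0.4445, 0.1667]
eef_rot: [0.325, 3.122, 0.006]
ft_force: [-0.4, -0.2, 0.1]
opening: 0.0674
valve 149 0.0344 ((479.50628662109375, 241.26771545410156), (38.66360092163086, 37.62712478637695), 87.09223937988281)
clamp 135 0.0452 ((579.0489501953125, 213.84327697753906), (53.988460540771484, 44.39179992675781), 86.01912689208984)
pylon 271 0.0422 ((558.2526245117188, 117.90773010253906), (36.0119514465332, 85.31339263916016), 78.13375091552734)
plate 29 0.042 ((460.58477783203125, 137.34207153320312), (18.699554443359375, 20.163227081298828), 21.403091430664062)
opylon 190 0.0369 ((577.1341552734375, -61.94246292114258), (36.20523452758789, 83.60303497314453), 22.158418655395508)
oclamp 101 0.0393 ((454.45184326171875, -61.69285202026367), (47.04273223876953, 46.80302810668945), 55.62886047363281)
```

View pics/t4.png

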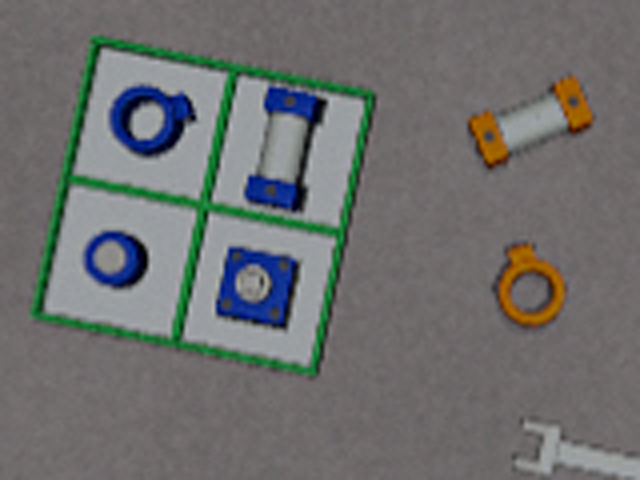

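All four parts are flat and centred on their own cards: clamp (150,120), pylon (285,150), valve (115,260), plate (258,285). The orange parts have not moved, and the arm is clear.

```bash
python3 -c "
from cell import manip
print(manip.close_job())"
```

```text
the job is handed in; nothing more can be done
None
```

I packed all four blue parts into the tray, each lowered onto its own card and released. I handed the job in at about 28.6 s of the 104 s allowed; it reports no verdict.

The last top-camera check gave these results:

| Part | Offset from card centre |
|---|---|
| Pylon | about 4 mm, lying 78.1° against 78.1° for its outline |
| Clamp | about 3 mm, measured before the plate was packed |
| Plate | about 1 mm |
| Valve | about 2 mm |

- **Flatness and height:** part-top heights were within about 2 mm of what parts lying flat on the cards should show.
- **Orange parts:** both measured within about 3 mm of their start, which is measurement noise. The gripper ended open, clear of everything.
- **Disagreements:** the wrist and top cameras differed by about 5 mm on the pylon and the valve, so I used the mean and the closing jaws centred the parts. The clamp's last reading was skewed by its lug (a 54 x 44 mm outline), so the table uses the earlier clean one; in the last picture it looked unmoved.
- **Failed checks:** none, except that one picture of the pylon's bay was blocked by the arm, so I lowered the pylon by numbers alone.

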